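# Refit a burner's gas knob and hold it in at the large flame

## Task

The black knob of the small table-top gas burner has been washed and lies on the drying mat by the sink: fit it back on the burner's bare brass spindle, flat to flat, and push it fully home. Then press the knob in and, keeping it pressed in, turn it counter-clockwise to the large flame mark, as you would to light the burner. Finish while holding the knob there, still pressed well in against its spring; do not let go, and leave the glass, mug, spice jar and red-lidded jar undisturbed.

Things in the scene. Friction and masses are not known exactly. Their poses are not given: they have to be found in the camera images.
- gas_knob: loose black ribbed round knob, 40 mm across, 30 mm tall, 50 g, upright on the drying mat; grip its upper 15 mm from any side. Origin: centre of its underside, z up. A white pointer line on top shows its +x. D-shaped bore below, 15 mm deep, 13 mm across, flat 3 mm from the axis on the pointer side: it goes on only with its +x along the spindle's +x, within about 10 degrees
- spindle_tip (a point): centre of the top of the upright brass spindle, 24 mm above the deck at rest; z up, turns and sinks with it. Spindle 12 mm thick with one flat, 2.5 mm from its axis, facing its +x; tip chamfered 2 mm. At off its +x is the burner's +x (to the dot). With the knob home the tip meets the bore's end, the knob's underside 9 mm above the deck (3 mm pressed fully in)
- knob_seat (a point): end of the knob's bore on its axis, 15 mm above its underside; meets spindle_tip when the knob is home
- large_flame_mark (a point): the large flame mark on the dial plate, 29.5 mm from the spindle axis
- valve_press (a joint): how far the spindle is pushed in, m: 0 at rest, 0.006 at its stop. Spring: 4 N to start, 10 N at the stop
- valve_turn (a joint): turn of the spindle, rad, counter-clockwise from above: 0 off (at the dot), 1.22 large flame, 2.44 small flame, stop at 2.6. From off it turns only when pushed in more than about 3.5 mm (a cam blocks it otherwise); friction 0.03 N m; stays where left. The knob has up to about 13 degrees of play on it
- drying_glass: loose clear glass, upside down on the mat, 80 mm across, 91 mm tall; origin at its underside's centre. Leave alone
- mug: loose white mug with dark dots, 82 mm across, 91 mm tall, behind the mat; origin at the centre of its underside. Leave alone
- spice: loose spice jar with a red cap, 45 mm across, 109 mm tall, behind the bowls; origin at the centre of its underside. Leave alone
- red_jar: loose low jar with a red lid, 58 mm across, 50 mm tall, behind the burner; origin at the centre of its underside. Leave alone
- gas_burner: fixed cream-coloured gas burner, 195 (x) by 140 (y) mm, flat deck 62 mm above its origin (centre of underside), x to its rear. Spindle upright at x -57.5, y 0 mm on a black dial plate; the pan support (24 mm above the deck) begins 53 mm behind its axis. White dial marks: dot (off) on the spindle's +x side, large flame 70 degrees counter-clockwise of it, small flame at 140
- drying_mat: fixed ribbed grey-green mat, 215 (x) by 160 (y) mm, 4 mm thick, origin at the centre of its underside; the knob stands on its near (-x) half, the glass on its far half. The wall cabinet above hangs at z 0.45, its front at x 0.585: lift low here, then draw back. Fixed bowls, mug and cutlery up to z 0.11 stand between mat and burner

How it is judged:
By the outcome, as a careful person would: the job done as asked, in the order asked, and still so for the second after the job is handed in, while the arm keeps its last pose, push and grip.
It also fails if it takes over 48 s, if anything falls off the work surface, if the arm or the gripper's body presses on something with over 40 N, if the wrist force passes 120 N, or if a joint passes its speed limit or range.

## Robot

A 6-joint arm with a two-finger parallel gripper is mounted at the origin on a cart in front of the work surface, level with it; the furniture and walls round the work are solid. World frame = base frame: x ahead of the robot, y to its left, z up, the work surface at z = 0. Lengths are in m, angles in rad, forces in N, time in s.
With the tool pointing down it reaches from about 0.325 to 0.75 m from the base axis. Payload 7.6 kg.
Tool frame: the origin (TCP) lies midway between the tips of the shut fingers; the grasp point (between the pads) lies 19 mm behind it; z points along the fingers, y is the line along which they close (so a half turn about z gives the same grasp; the last joint's range is limited). The gripper opens to 85 mm and grips with 20 to 120 N. Pads are 22 mm wide; open, the fingers measure 114 mm over their backs; the gripper's body (76 mm by 85 mm) begins 54 mm behind the grasp point. The pads swing forward as they close: fully open they stand 13 mm farther back than shut.
Start: joints at [1.23, 0.052, 1.401, -0, 1.689, -0.07], TCP at [0.14, 0.506, 0.231] pointing down, gripper open.
Joint ranges: [-2.9, 2.9], [-0.91, 2.17], [0.12, 2.37], [-1.06, 4.2], [0.26, 2.73], [-2.93, 2.93]. Speed limits (rad/s): [2.57, 2.57, 3.01, 3.14, 3.14, 3.14].

## Interface

Orientations are given as a rotation vector (axis times angle).
In Python, from workcell import * gives the robot as it stands. Calls block until the motion is done:
- reach(position, orientation): joint-space move of the TCP to a pose.
- servo_line(position, speed=0.15, rot=None, threshold=None): straight line of the TCP; rot=None keeps the orientation; speed is the mean speed in m/s. With threshold (N) it stops when the force on the tool has changed by that much, and returns True; else False.
- movej(angles): joint-space move.
- open_jaws() and grab(squeeze=None): open the fingers fully, or close them until they stop; squeeze is the grip in N (None keeps the last).
- hold(seconds).
- inverse_kinematics(position, orientation): joint angles nearest the present ones, or None.
- get_image(name): name is "scene" or "top" or "wrist"; returns the picture (420x560x3 uint8, red, green, blue); there is no depth.
- camera_info(name): a dict with "mtx" (3x3 intrinsics, pixels), "world_from_camera" (4x4, takes a point from camera to world coordinates). Camera axes: x right, y down, z forward; pixel columns grow to the right and rows downward; lengths in m; the calibration is good to about 2 mm. A picture is of the moment at which its call begins: read the wrist's pose just before it. camera_info takes no time and is no camera call; for the wrist camera it gives the pose at the moment of the call.
A pose or a line that the arm cannot do raises PlanningError and nothing moves.
- finish_job(): hands the job in; it is judged then, once.
Readings, each from a call of its own:
- read_clock(): time.
- read_qpos(): joint angles.
- read_joint_velocities(): joint speeds.
- read_joint_efforts(): joint torques, N m.
- read_tcp_pos(): TCP position.
- read_ee_rot(): TCP orientation.
- read_ft_force(): force on the tool from outside, world axes, zero at the start.
- read_ft_torque(): the same for the moment, N m.
- read_opening(): finger opening in m.
- read_grip_force(): force on a finger pad.
Only numpy, scipy, OpenCV 4.12 (cv2) and the standard library are available. Lean on these libraries where they do the work, as an engineer would, in place of code of your own. Each camera call takes 0.05 s, during which the arm holds its last target. There are 200 camera calls.

## Working session

There is one attempt and no reset: what is moved stays moved. The work goes in short steps, each a Python script; the robot and the scene stay as the last script left them, time stands still between calls to the robot, and variables do not carry over. Pictures are saved under pics/ and viewed, at most 10 in all, crops included, and the job is handed in when it is done.

```bash
ls; mkdir -p pics
python3 - <<'E'
from workcell import *
import cv2,numpy as np
for n in("scene","top"):
    im=get_image(n);cv2.imwrite(f"pics/{n}.png",im[:,:,::-1]);c=camera_info(n);print(n,np.round(c["mtx"],1).tolist(),np.round(c["world_from_camera"],3).tolist())
w=get_image("wrist");cv2.imwrite("pics/w0.png",w[:,:,::-1]);c=camera_info("wrist");print(np.round(c["world_from_camera"],3).tolist())
a=[cv2.imread(f"pics/{n}.png") for n in("scene","top")]
print(read_clock(),read_ee_rot())
E
```

```text
pics
scene [[412.0, 0.0, 274.5], [0.0, 412.0, 212.4], [0.0, 0.0, 1.0]] [[0.732, -0.548, 0.405, 0.165], [-0.681, -0.59, 0.433, -0.415], [0.001, -0.593, -0.806, 0.838], [0.0, 0.0, 0.0, 1.0]]
top [[480.4, 0.0, 271.8], [0.0, 480.4, 209.2], [0.0, 0.0, 1.0]] [[0.026, -0.992, 0.123, 0.407], [-1.0, -0.027, -0.005, -0.003], [0.008, -0.122, -0.992, 1.395], [0.0, 0.0, 0.0, 1.0]]
[[0.267, 0.91, 0.316, 0.059], [0.964, -0.252, -0.091, 0.529], [-0.003, 0.329, -0.944, 0.373], [0.0, 0.0, 0.0, 1.0]]
0.15 [-4.24031565e-01 -3.11261561e+00  1.88315169e-03]
```

View pics/top.png

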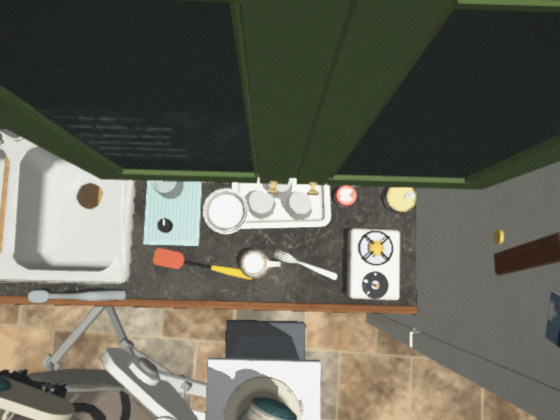

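View pics/scene.png

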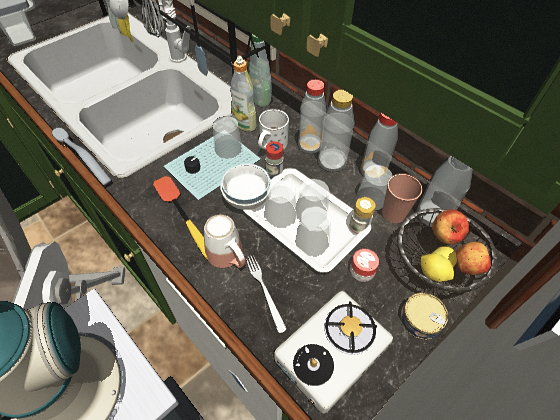

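The top view shows the knob at about (165,226) and the spindle at (375,285). In the scene view they are at (192,164) and (313,365). I'll triangulate both, then look at the knob from close by.

```bash
cat > h.py <<'E'
from workcell import *
import cv2,numpy as np
from scipy.spatial.transform import Rotation as Ro
def rv(a): # tool down, closing line y at world angle a
    s,c=np.sin(a),np.cos(a)
    return Ro.from_matrix(np.array([[-s,c,0],[c,s,0],[0,0,-1]])).as_rotvec()
def ray(ci,uv):
    T=ci["world_from_camera"];d=T[:3,:3]@np.linalg.inv(ci["mtx"])@np.array([uv[0],uv[1],1.])
    return T[:3,3],d/np.linalg.norm(d)
def onplane(ci,uv,z):
    o,d=ray(ci,uv);return o+d*(z-o[2])/d[2]
def tri(r1,r2):
    A=np.zeros((3,3));b=np.zeros(3);rs=[r1,r2]
    for o,d in rs:
        P=np.eye(3)-np.outer(d,d);A+=P;b+=P@o
    p=np.linalg.solve(A,b);return p,max(np.linalg.norm((np.eye(3)-np.outer(d,d))@(p-o)) for o,d in rs)
def shot(name,fn):
    ci=camera_info(name);im=get_image(name);cv2.imwrite(f"pics/{fn}.png",im[:,:,::-1]);np.savez(f"pics/{fn}.npz",mtx=ci["mtx"],world_from_camera=ci["world_from_camera"],im=im);return ci,im
E
python3 - <<'E'
from h import *
s,t=camera_info("scene"),camera_info("top")
for n,a,b in(("knob",(192,164),(165,226)),("spindle",(315,364),(375,285))): print(n,tri(ray(s,a),ray(t,b)))
k=tri(ray(s,(192,164)),ray(t,(165,226)))[0]
a=.5;x=np.array([-np.sin(a),np.cos(a)])
p=np.r_[k[:2]+.03*x,.17]
reach(p,rv(a));hold(.2);shot("wrist","k1");print(read_clock(),read_tcp_pos(),read_qpos())
E
```

```text
knob (array([0.52142668, 0.29382306, 0.0219126 ]), np.float64(0.0013430788555607188))
spindle (array([ 0.37184064, -0.30048136,  0.06091105]), np.float64(0.0025106135053711595))
1.9333 [0.50661112 0.32083512 0.17022437] [5.02938946e-01 2.86747257e-01 1.26005848e+00 6.47501935e-05
 1.59444192e+00 1.60238996e-03]
```

View pics/k1.png

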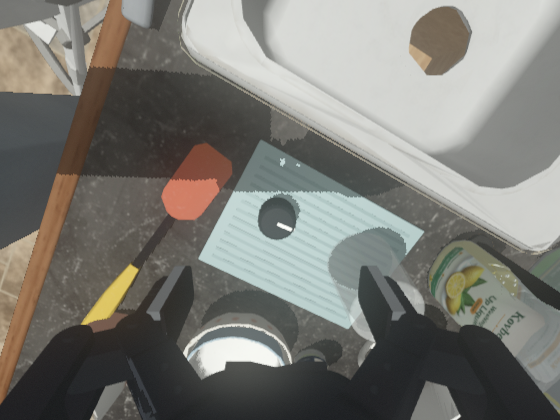

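The wrist view shows the knob at about (277,218), with its white pointer from (278,224) to (292,230). The glass is at lower right. I'll take a second wrist view from lower down and measure the height and the pointer.

```bash
cat >> h.py <<'E'
def pointer(im,c,r=40):
    x0,y0=int(c[0])-r,int(c[1])-r
    g=im[y0:y0+2*r,x0:x0+2*r].astype(int).max(2)
    m=(g<75).astype(np.uint8)
    n,l,st,ce=cv2.connectedComponentsWithStats(m)
    k=1+st[1:,4].argmax();cn=cv2.findContours((l==k).astype(np.uint8),0,1)[0];h=cv2.convexHull(np.vstack(cn))
    ins=cv2.drawContours(np.zeros_like(m),[h],-1,1,-1);ins=cv2.erode(ins,np.ones((3,3)))
    w=((g>150)&(ins>0)).astype(np.uint8)
    n,l,st,ce=cv2.connectedComponentsWithStats(w);k=1+st[1:,4].argmax()
    pts=np.argwhere(l==k)[:,::-1].astype(float)
    mu=pts.mean(0);v=np.linalg.svd(pts-mu,full_matrices=False)[2][0];t=(pts-mu)@v
    o=np.array([x0,y0]);e=cv2.fitEllipse(h)
    return e[0]+o,e[1],mu+o,mu+v*t.min()+o,mu+v*t.max()+o,len(pts)
E
python3 - <<'E'
from h import *
d1=np.load("pics/k1.npz");p1=pointer(d1["im"],(277,218));print(p1)
a=.5;x=np.array([-np.sin(a),np.cos(a)])
p=np.r_[np.array([.521,.294])+.01*x,.115]
servo_line(p,.3);hold(.2);ci,im=shot("wrist","k2")
r=ray(ci,(0,0))
c=ci["world_from_camera"];q=np.linalg.inv(c)@np.array([.521,.294,.034,1]);u=ci["mtx"]@q[:3];u=u[:2]/u[2];print(u)
cv2.imwrite("pics/k2c.png",cv2.resize(im[max(0,int(u[1])-70):int(u[1])+70,int(u[0])-80:int(u[0])+80,::-1],None,fx=4,fy=4))
p2=pointer(im,u,60);print(p2)
for i in(2,3,4):print(tri(ray(d1,p1[i]),ray(ci,p2[i])))
for d,pp in((d1,p1),(ci,p2)):
    A,B=[onplane(d,pp[i],.034) for i in(3,4)];print(A,B,np.degrees(np.arctan2(*(B-A)[1::-1])),onplane(d,pp[0],.022))
E
```

```text
Traceback (most recent call last):
  File "h.py", line 27, in pointer
    n,l,st,ce=cv2.connectedComponentsWithStats(w);k=1+st[1:,4].argmax()
                                                      ~~~~~~~~~~~~~~~^^
ValueError: attempt to get argmax of an empty sequence
```

Run:
```python
from h import *
a=.5;x=np.array([-np.sin(a),np.cos(a)])
p=np.r_[np.array([.521,.294])+.01*x,.115]
servo_line(p,.3);hold(.2);ci,im=shot("wrist","k2")
c=ci["world_from_camera"];q=np.linalg.inv(c)@np.array([.521,.294,.034,1]);u=ci["mtx"]@q[:3];u=u[:2]/u[2];print(u)
d1=np.load("pics/k1.npz")["im"]
A=cv2.resize(d1[183:253,242:312,::-1],(560,560)[:2]);A=cv2.resize(A,(400,400))
v,w=int(u[1]),int(u[0]);B=cv2.resize(im[v-55:v+55,w-55:w+55,::-1],(400,400))
cv2.imwrite("pics/k2c.png",np.hstack([A,B]))
m=d1.min(2);M=d1.max(2);print(m[212:234:1,272:300])
```

```text
[273.19844924 225.78053238]
[[ 89  91  91  89  89  90  90  90  90  89  89  90  89  90  87  83  80  78
   78  77  74  73  71 117 119 119 119 161]
 [ 89  90  91  90  90  89  89  89  90  89  89  89  89  88  88  88  84  78
   78  79  76  75  73 111 119 119 119 191]
 [ 90  92  90  90  90  91  89  89  90  89  89  89  89  89  89  89  88  85
   79  78  79  78  74  98 118 119 161 194]
 [ 91  90  91  91  90  90  90  90  90  90  89  89  89  88  89  89  87  88
   82  79  79  78  74  89 119 119 169 194]
 [ 91  91  91  90  90  90  90  90  90  89  90  89  89  90  89  88  87  89
   86  80  79  78  75  86 114 117 118 191]
 [ 91  90  90  90  91  91  90  91  91  89  89  90  90  89  88  89  88  87
   89  83  81  79  78  79 110 115 141 184]
 [ 91  90  90  91  91  91  91  91  89  89  89  90  90  89  90  89  89  89
   90  86  80  78  78  81 109 148 171 177]
 [ 91  90  90  91  90  88  90  90  90  90  90  90  89  88  90  88  89  89
   89  89  82  81  79  79 108 176 180 180]
 [ 92  91  92  91  91  90  91  90  90  90  89  89  90  89  89  89  90  89
   88  88  85  81  81  77 155 181 181 180]
 [ 91  91  91  92  
[... 802 characters left out ...]
 92  91  89  91  91  91  90  90  90 119 189 217 223 238 250 251 251 250
  240 220 133  85 179 168 179 183 187 190]
 [ 91  90  90  91  89  91  90  90  89  89  89  90 118 188 221 238 249 250
  250 239 143 108 215 186 180 180 180 182]
 [ 90  90  91  91  91  91  91  89  90  90  90  90  90  89 119 187 217 229
  238 200 108 148 209 191 184 180 180 180]
 [ 92  91  92  91  91  90  90  90  90  91  91  90  91  90  89  90  90 154
  188 125 113 167 194 195 192 188 184 180]
 [ 91  91  90  90  91  91  92  91  90  90  89  91  91  90  90  90  88  86
   83  93 166 180 195 195 195 195 192 186]
 [ 90  91  91  90  90  91  91  89  91  90  90  90  90  90  90  90  86  84
   93 158 193 196 195 195 195 196 196 194]]
```

View pics/k2c.png

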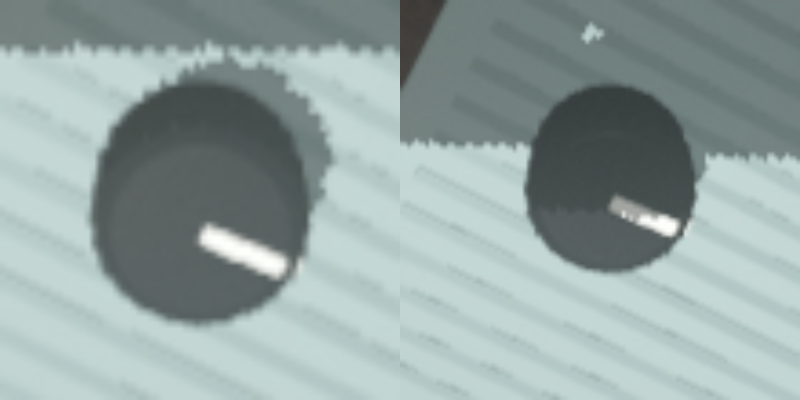

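Left crop: the top disc is centred at about (277,224) in k1, and the pointer runs from there to the rim at about (291.5,230.3). In the right crop (k2) it runs from about (276,226) to (295,233).

```bash
cat > h2.py <<'E'
from h import *
def line(im,c,r,thr):
    m=np.zeros(im.shape[:2],np.uint8);cv2.circle(m,c,r,1,-1)
    w=((im.min(2)>thr)&(m>0)).astype(np.uint8)
    n,l,st,ce=cv2.connectedComponentsWithStats(w);k=1+st[1:,4].argmax()
    pts=np.argwhere(l==k)[:,::-1].astype(float);mu=pts.mean(0)
    v=np.linalg.svd(pts-mu,full_matrices=False)[2][0];v=v*np.sign(v[0]);t=(pts-mu)@v
    return mu+v*t.min(),mu+v*t.max(),len(pts)
E
python3 - <<'E'
from h2 import *
d1=np.load("pics/k1.npz");d2=np.load("pics/k2.npz")
l1=line(d1["im"],(283,227),10,140);l2=line(d2["im"],(285,230),11,125);print(l1,l2)
for i in(0,1):print(tri(ray(d1,l1[i]),ray(d2,l2[i])))
for d,l in((d1,l1),(d2,l2)):
    A,B=[onplane(d,l[i],.034) for i in(0,1)];print(A,B,np.degrees(np.arctan2(*(B-A)[1::-1])),np.linalg.norm(B-A))
E
```

```text
(array([276.87612316, 223.27496088]), array([291.59228961, 229.90496664]), 71) (array([275.80448595, 225.47710063]), array([293.67244106, 232.79932148]), 95)
(array([0.51697086, 0.30560228, 0.06201602]), np.float64(4.3062871358104725e-05))
(array([0.54601458, 0.28770814, 0.00965751]), np.float64(9.481495068783712e-05))
[0.52260604 0.29548425 0.034     ] [0.53957783 0.29631743 0.034     ] 2.8104980797519663 0.016992230357324202
[0.52278308 0.29528611 0.034     ] [0.5392486  0.29663563 0.034     ] 4.685478287169405 0.016520732568704444
```

Run:
```python
from h import *
a=-np.pi/2;K=np.array([.5225,.2953])
reach(np.r_[K,.16],rv(a))
print(servo_line(np.r_[K,.0055],.15,threshold=8));print(read_tcp_pos(),read_ft_force())
grab(60);print(read_opening(),read_grip_force(),read_tcp_pos(),read_ft_force())
servo_line(np.r_[K,.15],.2)
servo_line(np.r_[.45,.24,.2],.3)
# look point for the spindle: camera on tool +x
S=np.array([.372,-.3])
reach(np.r_[S+[.03,0],.235],rv(a));hold(.2)
shot("wrist","s1");print(read_clock(),read_opening(),read_tcp_pos(),read_qpos(),read_ft_force())
```

```text
False
[0.52367564 0.29560245 0.00716613] [ 0.20274756  0.90672663 -0.42110516]
0.038100738063319636 60.20041823387146 [0.52292409 0.29549322 0.00620986] [ 0.35057815 -0.27315616  3.41320773]
9.575 0.03861826949813033 [ 0.40228916 -0.29959792  0.2349846 ] [-7.13767534e-01 -1.51405016e-02  1.46166766e+00  2.48763146e-05
  1.69505837e+00  8.56169429e-01] [ 0.7775948   0.89076206 -0.88489537]
```

View pics/s1.png

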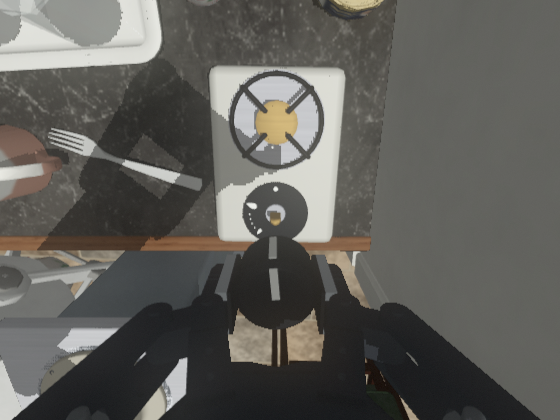

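s1 shows the held knob at about (277,290), with its pointer running up the image from (275,300) to (274,268), so towards the burner. The spindle is at (276,214) and the dot at (275,189). The large flame is at about (250,206). I'll take a closer second view.

Run:
```python
from h import *
servo_line([.325,-.2995,.15],.25);hold(.2)
ci,im=shot("wrist","s2");T=np.linalg.inv(ci["world_from_camera"])
q=T@np.array([.373,-.3,.086,1]);u=ci["mtx"]@q[:3];u=(u[:2]/u[2]).astype(int);print(u,read_tcp_pos(),read_clock())
d1=np.load("pics/s1.npz")["im"]
A=cv2.resize(d1[174:254,236:316,::-1],(400,400),interpolation=cv2.INTER_CUBIC)
B=cv2.resize(im[max(0,u[1]-60):u[1]+60,u[0]-60:u[0]+60,::-1],(400,400),interpolation=cv2.INTER_CUBIC)
cv2.imwrite("pics/s12.png",np.hstack([A,B]));print(max(0,u[1]-60))
```

```text
[275 162] [ 0.32591723 -0.29980628  0.15102117] 10.4333
102
```

View pics/s12.png

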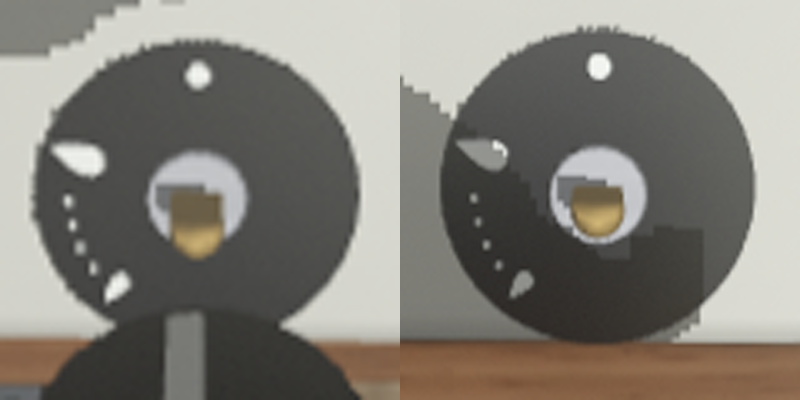

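View pics/s2.png

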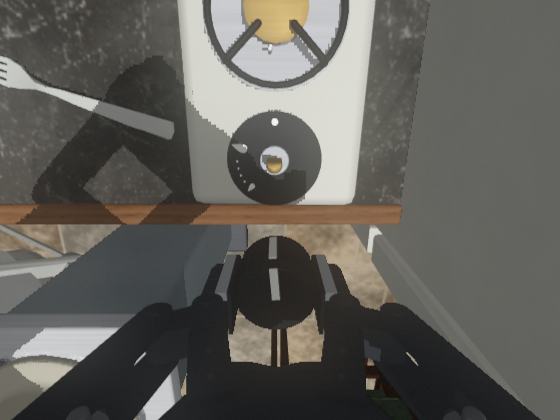

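s2 shows the dial at (274,158), the dot at (274.7,122) and the spindle's brass D, with its round side down. From the crops, the axis of the tip is at about (274.4,165.6) in s2 and (275.4,220.2) in s1. The held knob's pointer starts at about (275,300).

Run:
```python
from h2 import *
d1=np.load("pics/s1.npz");d2=np.load("pics/s2.npz")
for n,a,b in(("tip",(275.4,220.2),(274.4,165.6)),("dot",(275.6,189),(274.7,122.1)),("L",(254,206),(240.5,148))):
    print(n,tri(ray(d1,a),ray(d2,b)))
for d,t,dot,pl in((d1,(275.4,220.2),(275.6,189),None),(d2,(274.4,165.6),(274.7,122.1),(274.4,158.1))):
    tip=onplane(d,t,.086);do=onplane(d,dot,.063);print(tip,do,np.degrees(np.arctan2(*(do-tip)[1::-1])),pl and onplane(d,pl,.063))
# burner edges for its yaw: cream mask
im=d1["im"];m=((im.min(2)>170)).astype(np.uint8);n,l,st,ce=cv2.connectedComponentsWithStats(m);k=l[70,280] or l[140,340]
mm=(l==k)
for side in(0,-1):
    uv=[(np.flatnonzero(mm[r])[side],r) for r in range(85,135 if side==0 else 215,6)]
    P=np.array([onplane(d1,q,.062)[:2] for q in uv]);f=np.polyfit(P[:,0],P[:,1],1);print("edge",np.degrees(np.arctan(f[0])),np.abs(P[:,1]-np.polyval(f,P[:,0])).max())
for d,tz,tx in((d1,.23498,(.40229,-.2996)),(d2,.15102,(.32592,-.29981))):
    im=d["im"];g=im.astype(int).min(2)
    m=np.zeros(g.shape,np.uint8);m[262:312,262:290]=1
    w=((g>90)&(m>0)).astype(np.uint8);n,l,st,ce=cv2.connectedComponentsWithStats(w);k=1+st[1:,4].argmax();print(st[k])
    p=np.argwhere(l==k)[:,::-1].astype(float);ys=np.unique(p[:,1]);c=[p[p[:,1]==y,0].mean() for y in ys];f=np.polyfit(ys,c,1)
    A,B=[onplane(d,(np.polyval(f,y),y),tz+.0278) for y in(ys.max(),ys.min())];print(A[:2]-tx,B[:2]-tx,np.degrees(np.arctan2(*(B-A)[1::-1])))
```

```text
tip (array([ 0.37010911, -0.2991538 ,  0.08260463]), np.float64(0.00018220766521855758))
dot (array([ 0.39957199, -0.29938966,  0.06266334]), np.float64(0.00017468694725263984))
L (array([ 0.38102654, -0.27424888,  0.06782796]), np.float64(0.0011793829331944185))
[ 0.37146544 -0.29932958  0.086     ] [ 0.39966736 -0.2995635   0.063     ] -0.4752263755196995 None
[ 0.37076817 -0.29897175  0.086     ] [ 0.39958785 -0.29921463  0.063     ] -0.4828653848294982 [ 0.37226326 -0.29897369  0.063     ]
edge -17.099573504664004 8.326672684688674e-17
edge 17.745403289493044 2.220446049250313e-16
[269 268  11  32 266]
[0.00023037 0.0005214 ] [0.01670751 0.00174999] 4.264277225793856
[269 268  11  33 266]
[-0.00046918  0.00046593] [0.01659236 0.00147637] 3.3892567841163563
```

Run:
```python
from h import *
a=np.radians(-94);P=np.array([.3714,-.2997])
reach(np.r_[P,.115],rv(a));servo_line(np.r_[P,.093],.08);hold(.3);f0=read_ft_force();print(f0,read_tcp_pos())
for z in(.086,.081,.0765,.0735):
    r=servo_line(np.r_[P,z],.04,threshold=8);print(z,r,read_tcp_pos(),read_ft_force()-f0,read_ft_torque())
    if r:break
shot("wrist","i1");print(read_clock(),read_opening())
```

```text
[ 0.01121209 -1.24973191 -1.10677939] [ 0.37152653 -0.29988137  0.09342248]
0.086 False [ 0.37117225 -0.29947269  0.08547838] [-0.44014224  1.53818578  0.34167677] [ 0.02488489 -0.00356962 -0.04207649]
0.081 False [ 0.3711602  -0.29941839  0.0804122 ] [-0.14069065  3.17929537  0.36121646] [ 0.23649666  0.11553528 -0.02183751]
0.0765 False [ 0.37117892 -0.29939729  0.07597052] [-1.22779976  2.55444789 -0.92889994] [ 0.34906523  0.18864918 -0.04238937]
0.0735 False [ 0.37125023 -0.29941427  0.07320874] [-1.61764989  5.21694493  0.23061965] [ 0.55191881  0.25325371 -0.0145306 ]
12.6583 0.038249459314948546
```

Run:
```python
from h import *
f0=np.array([0,-1.2,-1.1]);P=np.array([.3713,-.2991])
for z in(.0725,.0715,.0705,.0695,.0685,.0675,.0665,.0655):
    r=servo_line(np.r_[P,z],.02,threshold=15);hold(.15);f=read_ft_force()-f0;print(z,r,np.round(read_tcp_pos(),5),np.round(f,2),np.round(read_ft_torque(),3))
    if f[2]>16:break
shot("wrist","i2");print(read_clock(),read_opening())
```

```text
0.0725 False [ 0.37138 -0.2994   0.07289] [-2.33  1.93  4.54] [0.344 0.39  0.071]
0.0715 False [ 0.37139 -0.29934  0.07173] [-2.1   2.36  4.41] [0.19  0.515 0.006]
0.0705 False [ 0.37139 -0.29932  0.07068] [-2.7   1.96  6.33] [0.157 0.509 0.023]
0.0695 False [ 0.37143 -0.29933  0.06983] [-2.86  1.67  7.31] [0.207 0.604 0.01 ]
0.0685 False [ 0.37145 -0.29934  0.06895] [-3.82  1.93  7.92] [0.182 0.572 0.032]
0.0675 False [ 0.37149 -0.29935  0.06809] [-4.46  2.37  8.29] [0.245 0.588 0.005]
0.0665 False [ 0.37149 -0.29936  0.06719] [-4.81  2.42 10.3 ] [0.376 0.711 0.011]
0.0655 False [ 0.37159 -0.29942  0.06677] [-6.12  5.41 13.74] [0.553 0.956 0.022]
15.9083 0.038072618586896693
```

View pics/i2.png

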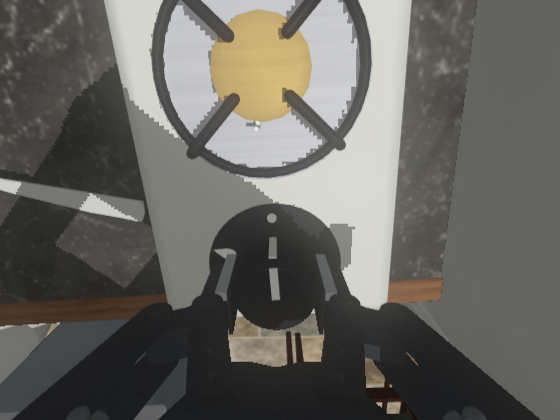

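The picture shows the knob seated on the dial with its pointer at the dot (272,218). The force rose from 4.5 to 10 N over 6 mm and then reached the stop, so the knob is home and pressed in. Next I turn it counter-clockwise.

Run:
```python
from h import *
P=np.array([.3710,-.2989,.0660])
def yaw():
    m=Ro.from_rotvec(read_ee_rot()).as_matrix();return np.degrees(np.arctan2(m[1,1],m[0,1]))
print(yaw(),read_ft_torque()[2])
for d in(2,4,6,8,10,14,20,30,40,50,60,70,76):
    try: servo_line(P,.15,rot=rv(np.radians(-94+d)))
    except PlanningError as e: print(e);break
    hold(.1);f=read_ft_force();print(d,round(yaw()+94,2),np.round(read_ft_torque(),3),np.round(f,1),round(read_tcp_pos()[2],5),round(read_clock(),2))
    if f[2]>35: break
shot("wrist","t1");print(np.round(read_qpos(),2),read_tcp_pos())
```

```text
-94.00023713466356 0.0025704023835926076
2 2.0 [ 0.307  0.537 -0.067] [-2.4  1.3  8. ] 0.0669 16.26
4 4.0 [ 0.42   0.454 -0.027] [-2.8  2.4  9.5] 0.06691 16.61
6 6.01 [ 0.506  0.413 -0.025] [-2.6  2.3  8.6] 0.0669 16.96
8 8.01 [ 0.51   0.435 -0.039] [-1.5  2.7  9.5] 0.0669 17.31
10 10.01 [ 0.539  0.424 -0.019] [-1.2  3.2  8.8] 0.06687 17.66
14 14.01 [ 0.635  0.428 -0.024] [-2.2  4.1  8.7] 0.06688 18.01
20 20.01 [0.703 0.444 0.003] [-2.6  3.1  9.3] 0.06687 18.37
30 30.02 [0.886 0.574 0.018] [-3.7  5.2  9.8] 0.06685 18.79
40 40.02 [ 0.989  0.581 -0.07 ] [-3.4  6.  10.3] 0.06683 19.22
50 50.02 [ 1.122  0.639 -0.   ] [-4.4  7.  12.1] 0.06684 19.64
60 60.02 [1.192 0.847 0.005] [-5.1  7.8 12.5] 0.06681 20.07
70 70.02 [ 1.235  0.952 -0.038] [-6.2  7.9 12.7] 0.06678 20.49
76 76.02 [1.298 1.028 0.022] [-6.2  8.1 12.3] 0.06681 20.85
[-0.76  0.04  1.75  0.    1.35 -0.44] [ 0.37106428 -0.29811887  0.06678131]
```

View pics/t1.png

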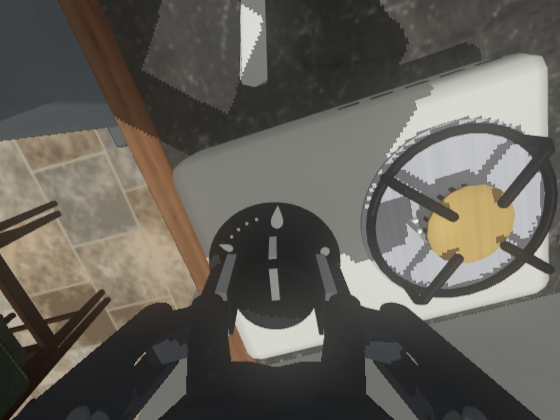

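The picture shows the pointer at (272,247), about 5° past the large flame mark at (277,217). That matches the 76° I turned less the knob's play on the spindle. The tool height shows the press still at its stop with about 12 N, so I'm handing in while holding the knob.

Run:
```python
from workcell import *
hold(.5);print(read_tcp_pos(),read_ft_force(),read_opening(),read_clock());print(finish_job())
```

```text
[ 0.3710444  -0.2981359   0.06678519] [-5.80050177  7.02941046 13.65841051] 0.037860964764289635 21.4
the job is handed in; nothing more can be done
None
```

I fitted the knob fully home, pressed it to its stop and turned it counter-clockwise about 76° to the large flame mark, with an estimated 2–6° of that being play, then handed in at 21.4 s still gripping it and pressing with about 13 N; I saw no contact with the glass, mug or jars, but took no closing picture of them.

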